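# Clip the oven key back on its loop

## Robot

A 7-joint arm with a two-finger parallel gripper is mounted at the origin on the work surface. World frame = base frame: x ahead of the robot, y to its left, z up, the work surface at z = 0. Lengths are in mm, angles in degrees, forces in N, time in s.
With the tool pointing down it reaches from about 425 to 950 mm from the base axis. Payload 4.7 kg.
Tool frame: the origin (TCP) lies between the finger pads; the fingertips stand 8 mm ahead of it and the grasp point (between the pads) lies 11 mm behind it; z points along the fingers, y is the line along which they close (so a half turn about z gives the same grasp; the last joint's range is limited). The gripper opens to 85 mm and grips with 20 to 120 N. Pads are 22 mm wide; open, the fingers measure 114 mm over their backs; the gripper's body (76 mm by 85 mm) begins 54 mm behind the grasp point. The pads swing forward as they close: fully open they stand 13 mm farther back than shut.
Start: joints at [66.412, 26.849, -2.785, 87.806, 1.381, 65.374, -4.715], TCP at [252.172, -626.145, 239.335] pointing down, gripper open.
Joint ranges: [-148.3, 148.3], [-19.14, 114.17], [-79.39, 73.82], [5.75, 140.21], [-59.74, 239.74], [12.07, 113.84], [-152.46, 152.46]. Speed limits (degrees/s): [147.25, 147.25, 180, 180, 180, 180, 180].

## Interface

Orientations are given as [roll, pitch, yaw] about the fixed x, y, z axes, in that order (R = Rz(yaw) Ry(pitch) Rx(roll)).
In Python, from plant import bot, cams gives the robot as it stands.
- The arm moves only by the shell command python3 -m creep 'ROWS' [FORCE]. ROWS is JSON, one flat list of numbers, 7 for each row, row after row: the turn, a rotation vector about the tool's x, y, z in rad, then the shift along the tool's x, y, z in m, then the opening, from 0 (shut) to 1 (fully open). In form: [rx, ry, rz, x, y, z, claw, rx, ry, rz, x, y, z, claw, ...]. A call has 1 to 10 rows; each row is the pose to reach, as a shift and turn from the pose commanded when the call began, along the tool's axes at that moment; what a row does not reach only later rows make up. A row lasts 1/8 s, in which the tool goes at most 62.5 mm and 10.7 degrees, less where a joint would pass 70% of its speed; a pose out of reach is approached as far as the arm can. A call with a gripper value outside its range is refused whole. The fingers move at their own pace and stop on an object; FORCE is the grip in N (left out, the last holds). Time passes only in rows, so rows that repeat a pose let the fingers close. It gives the time, the measured TCP pose, the force, the opening and the grip force at its end, in the units of the state.
- bot.observe(): the state, without advancing time (a new reading comes with each control period).
- cams.capture(name): name is "side" or "top" or "wrist"; returns a dict with "img" (400x640x3 uint8, red, green, blue), "depth" (400x640 float32, mm along the optical axis (not along the pixel's ray), 0 where there is no reading), "intrinsics" (3x3 intrinsics, pixels), "k1" (the pictures are not rectified: a ray, as slopes to the right and down, at radius r is drawn at 1 + k1 r^2 times it, then the intrinsics apply), "origin" and "rotation" of the camera in the world. Camera axes: x right, y down, z forward; pixel columns grow to the right and rows downward; lengths in mm; the calibration is good to about 2 mm. A picture is of the moment at which its call begins.
- bot.close_job(): hands the job in; it is judged then, once.
The state is a dict: "t": time; "q": joint angles; "dq": joint speeds; "joint_efforts": joint torques, N m; "ee_pos": TCP position; "eef_rot": TCP orientation; "force": force on the tool from outside, world axes, zero at the start; "ft_torque": the same for the moment, N m; "gripper_width": finger opening in mm; "gripper_force": force on a finger pad.
Only numpy, scipy, OpenCV 4.12 (cv2) and the standard library are available. Lean on these libraries where they do the work, as an engineer would, in place of code of your own. Each camera call takes 0.05 s, during which the arm holds its last target. There are 200 camera calls.

## Task

Pick up the orange oven-key fob and press the sprung gate of its snap hook down over the top bar of the steel loop on the blue key stand, until the bar is inside the hook and the gate has sprung shut. Then, still holding it, draw the fob straight back from the bar until the slightly loose loop comes up against its stop, keep about 10 N of pull on it for about a second to prove that it holds (never more than 20 N on the loop), and let go so that it hangs from the bar (it may swing); leave the blue fob and the other things alone.

Things in the scene. Friction and masses are not known exactly. Their poses are not given: they have to be found in the camera images.
- fob: Orange key fob, about 140 g, standing on its narrow edge; block 60 (x) x 24 (y) x 40 (z) mm, brass key 28 mm out behind (-x), steel snap hook ahead (+x) in the plane y = 0. Origin: centre of the block's underside; x along the hook, y across the thickness (grip here, from above), z up to the hook's spine. Axes alike for its points. mm in this frame below.
- hook_gate (a point): Where to press the bar on the closed gate, at x 75, z 10 of the fob (centre line). Gate: 6 mm round bar under the hook at z 10, hinge at x 45, free end at x 88; swings up (+z) into the hook. Beyond it the nose, 7 mm round, z 10, end at x 90. Spine above: 7 mm round, z 36. Touch the bar here, then press about 16.5 mm on (bar centre at z 17 to 22) so the bar clears the nose.
- hook_seat (a point): Centre of the loop's bar when it is seated in the crook: x 94.5, z 19 of the fob. The crook's inner wall is at x 98.5. From the pressed-in place the bar slides some 20 mm along the fob's +x, rubbing the gate; once its centre passes about x 91 the gate drops shut behind it.
- gate (a joint): Opening angle of the sprung gate, rad: 0 shut (spring-loaded on its stop), growing as it is pushed up into the hook, stop at 0.65. Takes about 1.7 N at 30 mm from the hinge to start and about 4 N when wide open.
- stand: Key stand fixed to the bench: blue base plate 110 (x) x 160 (y) x 14 mm carrying an upright closed loop of 8 mm round steel bar. The loop is hinged in the base and leans anywhere within roughly 4 to 8 degrees either way along x; it is stiff (about 3 N at the bar moves it) and then meets a firm stop. Origin: centre of the base's underside; z up; y along the top bar.
- eye (a point): Middle of the loop's top bar (centre line), 185 mm above the bench when upright, 163 mm above the loop's hinge: 8 mm round, along the stand's y, straight for 32 mm either side; uprights at y -42 and 42 mm. The space under the bar is free: a clipped fob reaches 155 mm below it and hangs clear of the base.
- blue_fob: Blue fob of the same shape as the orange one, which belongs to another oven: leave it. Origin and axes as the orange fob.
- reagent: Amber reagent bottle, 68 mm diameter, 150 mm tall. Origin: centre of its underside. Leave alone.
- beaker: Glass beaker, 70 mm diameter, 85 mm tall. Origin: centre of its underside. Leave alone.
- spatula: Spatula lying on the bench along its x. Leave alone.
- crucible0: White crucible, 40 mm diameter, 36 mm tall, standing in the white tray (130 x 200 x 25 mm). Origin: centre of its underside. Leave alone.
- crucible1: Second such crucible in the tray.
- crucible2: Third such crucible in the tray.
Not all that is in view belongs to the job. Of the things that look like the fob, the larger one is meant.

How it is judged:
By the outcome, as a careful person would: the job done as asked, in the order asked, and still so for the second after the job is handed in, with the robot touching nothing.
It also fails if it takes over 61 s, if anything falls off the work surface, if the arm or the gripper's body presses on something with over 40 N, if the wrist force passes 120 N, or if a joint passes its speed limit or range.

## Working session

There is one attempt and no reset: what is moved stays moved. The work goes in short steps, Python scripts to look and compute and a shell command to move; the robot and the scene stay as the last step left them, time stands still between calls to the robot, and variables do not carry over. Pictures are saved under pics/ and viewed, at most 10 in all, crops included, and the job is handed in when it is done.

```bash
ls; mkdir -p pics
python3 - <<'E'
from plant import bot,cams
import cv2,numpy as np
print(bot.observe())
a=[]
for n in("top","side"):
    c=cams.capture(n); np.savez(f"pics/{n}0.npz",**c); print(n,c["intrinsics"],c["k1"],c["origin"],c["rotation"])
    cv2.imwrite(f"pics/{n}0.png",c["img"][:,:,::-1])
E
```

```text
pics
{'t': 0.0, 'q': array([66.41231786, 26.89808293, -2.78412377, 87.87487746,  1.37928012,
       65.37556394, -4.71517564]), 'dq': array([ 0.12258697,  0.04030844, -0.03183395, -0.05886369,  0.02131899,
       -0.05490616,  0.00384033]), 'joint_efforts': array([-2.43907380e-04, -5.10305107e+01, -4.66564251e-02, -2.37713116e+01,
        1.07082271e-02,  7.61301548e-03,  1.56404703e-06]), 'ee_pos': array([ 251.91211965, -625.60365595,  238.24372975]), 'eef_rot': array([-1.79885000e+02,  2.97664487e-03,  2.19331411e+01]), 'force': array([ 0.41697446, -0.12469336,  0.0739955 ]), 'ft_torque': array([-0.00936682, -0.01410775, -0.03049886]), 'gripper_force': 0.0, 'gripper_width': 85.26554749784486}
top [[418.79421413   0.         323.42253462]
 [  0.         418.79421413 188.97652305]
 [  0.           0.           1.        ]] -0.022269966877519868 [ 455.83031997  -38.29759539 1054.43043896] [-171.9237651     0.60160508  -88.5642966 ]
side [[493.74371731   0.         324.62338291]
 [  0.         493.74371731 198.05892229]
 [  0.           0.           1.        ]] 0.03807801919063072 [385.77365851 749.30802773 880.01818555] [-133.10270856    0.48988504 -166.97520576]
```

View pics/top0.png

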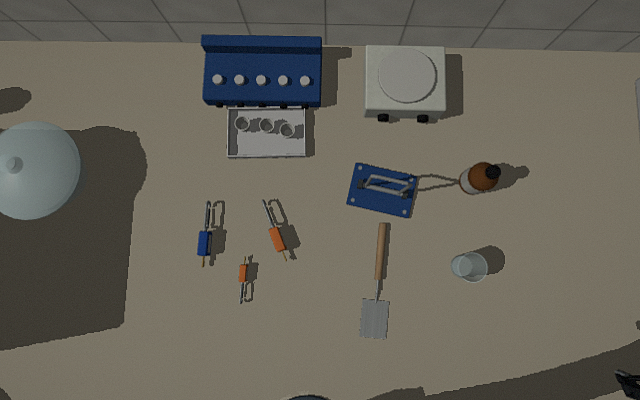

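View pics/side0.png

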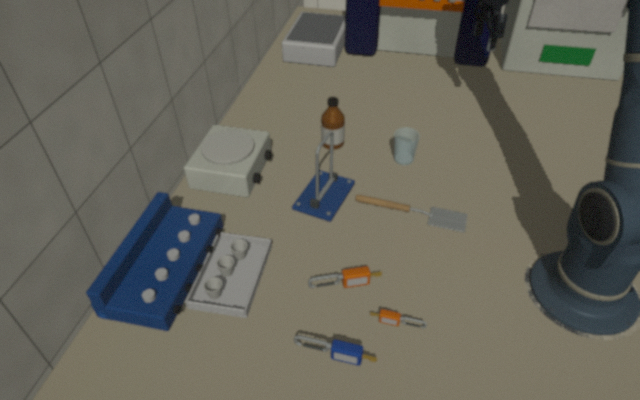

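The first pictures show the orange things: a larger fob at top (278,239) / side (356,277), and a smaller one at top (243,273) / side (389,317). The larger fits "the larger one is meant"; the blue fob is at top (204,243) and the stand at (383,190). I'll confirm this in a crop and measure.

```bash
cat > h.py <<'E'
import numpy as np,cv2
from scipy.spatial.transform import Rotation as R
def Rm(c): return R.from_euler('xyz',c["rotation"],degrees=True).as_matrix()
def ray(c,uv):
    uv=np.atleast_2d(uv).astype(float);K=c["intrinsics"]
    d=(uv-K[:2,2])/[K[0,0],K[1,1]];s=d.copy()
    for _ in range(10): s=d/(1+float(c["k1"])*(s**2).sum(1,keepdims=True))
    return np.c_[s,np.ones(len(s))]
def dirs(c,uv): return ray(c,uv)@Rm(c).T
def plane(c,uv,z):
    d=dirs(c,uv);o=c["origin"];return o+d*((z-o[2])/d[:,2:])
def pts(c,mask):
    v,u=np.nonzero(mask&(c["depth"]>0));uv=np.c_[u,v]
    return (ray(c,uv)*c["depth"][v,u][:,None])@Rm(c).T+c["origin"],uv
def proj(c,P):
    p=(np.atleast_2d(P)-c["origin"])@Rm(c);s=p[:,:2]/p[:,2:]
    s=s*(1+float(c["k1"])*(s**2).sum(1,keepdims=True));K=c["intrinsics"];return s*[K[0,0],K[1,1]]+K[:2,2]
def hsv(c): return cv2.cvtColor(np.ascontiguousarray(c["img"]),cv2.COLOR_RGB2HSV)
def blobs(m,amin=30):
    n,l,s,ce=cv2.connectedComponentsWithStats(m.astype(np.uint8));return [(s[i],ce[i],l==i) for i in range(1,n) if s[i,4]>=amin]
E
python3 - <<'E'
from h import *
c=dict(np.load("pics/top0.npz"));H=hsv(c)
big=cv2.resize(c["img"][140:315,185:435],None,fx=3.2,fy=3.2,interpolation=cv2.INTER_CUBIC);cv2.imwrite("pics/crop.png",big[:,:,::-1])
m=(H[:,:,0]>5)&(H[:,:,0]<18)&(H[:,:,1]>170)&(H[:,:,2]>120)
for s,ce,l in blobs(m,40):
    P,uv=pts(c,l);top=P[P[:,2]>33]
    print("orange",s,ce.round(1),P[:,2].min().round(),P[:,2].max().round())
    if len(top)>15:
        # intersect px with z=40
        v,u=np.nonzero(l); 
        print(" top",cv2.minAreaRect(top[:,:2].astype(np.float32)),top.mean(0))
m=(H[:,:,0]>100)&(H[:,:,0]<125)&(H[:,:,1]>120)
for s,ce,l in blobs(m,300):
    v,u=np.nonzero(l);Q=plane(c,np.c_[u,v],14)[:,:2].astype(np.float32);print("blue",s,ce.round(1),cv2.minAreaRect(Q))
E
```

```text
orange [269 227  15  24 193] [276.1 238.9] -2.0 42.0
 top ((475.9249267578125, 87.6584701538086), (56.15781784057617, 20.10836410522461), 23.871442794799805) [475.60161494  87.3466682   37.64189586]
orange [239 265   7  17  94] [241.8 273. ] 21.0 29.0
blue [ 201   35  121   72 7611] [262.3  69.1] ((915.612060546875, 151.4059600830078), (194.4383087158203, 321.33526611328125), 0.19021740555763245)
blue [ 347  163   70   55 1837] [379.4 191.9] ((604.913818359375, -168.68389892578125), (157.83999633789062, 108.15882110595703), 78.01750183105469)
```

View pics/crop.png

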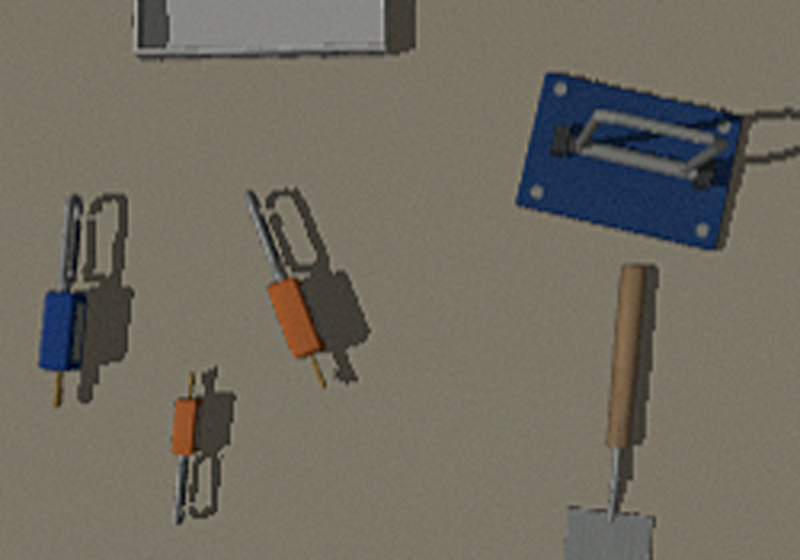

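The crop confirms it: the larger orange fob is at crop (295,317), hook pointing up and left. The smaller one at (185,425) points the other way. The stand's top bar runs (600,112) to (720,140) in the crop. Next I'll measure the bar and work out the approach.

```bash
cat >> h.py <<'E'
def rel(s,pos,yaw,pitch=0):
    "shift (m) and rotvec in tool axes from the state s to the target"
    T=R.from_euler('xyz',s["eef_rot"],degrees=True);G=R.from_euler('xyz',[180,pitch,yaw],degrees=True)
    return (T.inv()*G).as_rotvec().round(3),(T.inv().apply(np.array(pos)-s["ee_pos"])/1000).round(4)
E
python3 - <<'E'
from h import *
from plant import bot
for n in("top","side"):
    c=dict(np.load(f"pics/{n}0.npz"));P,uv=pts(c,np.ones((400,640),bool))
    k=(np.hypot(P[:,0]-605,P[:,1]+169)<85)&(P[:,2]>165)&(P[:,2]<215)
    q=P[k];print(n,len(q),uv[k].min(0),uv[k].max(0),q.mean(0).round(1),np.percentile(q[:,2],[5,50,95]).round(1))
    d=q[:,:2]-q[:,:2].mean(0);w=np.linalg.svd(d)[2][0];print(np.degrees(np.arctan2(w[1],w[0])),np.ptp(d@w),np.ptp(d@[-w[1],w[0]]))
print(rel(bot.observe(),[476,88,170],23.9))
E
```

```text
top 168 [370 174] [412 186] [ 603.3 -168.   183.8] [174.9 184.8 188.3]
78.03425071998498 91.04579888026875 8.86971315827227
side 128 [315 131] [333 157] [ 605.  -161.9  182.6] [166.9 186.5 191. ]
77.98635432916879 94.48589933356865 10.104679261617672
(array([-0.002,  0.   , -0.034]), array([ 0.4744, -0.5782,  0.0694]))
```

```bash
python3 -m creep '[0,0,-0.034,0.04,-0.05,0.0,1, 0,0,-0.034,0.08,-0.1,0.0,1, 0,0,-0.034,0.12,-0.15,0,1, 0,0,-0.034,0.16,-0.2,0,1, 0,0,-0.034,0.2,-0.25,0,1, 0,0,-0.034,0.24,-0.3,0,1, 0,0,-0.034,0.28,-0.34,0,1, 0,0,-0.034,0.32,-0.39,0,1, 0,0,-0.034,0.36,-0.44,0,1, 0,0,-0.034,0.4,-0.49,0.01,1]' 100
python3 -m creep '[0,0,0,0.037,-0.044,0.03,1, 0,0,0,0.07,-0.088,0.06,1, 0,0,0,0.074,-0.088,0.06,1, 0,0,0,0.074,-0.088,0.06,1, 0,0,0,0.074,-0.088,0.06,1]'
python3 - <<'E'
from h import *
from plant import bot,cams
c=cams.capture("wrist");np.savez("pics/w1.npz",**c);cv2.imwrite("pics/w1.png",c["img"][:,:,::-1])
s=bot.observe();print(s["ee_pos"],s["eef_rot"],s["q"].round(),c["origin"],c["rotation"])
E
```

```text
t: 1.35
ee_pos: [438.4, -28.4, 231.0]
eef_rot: [179.9, -0.1, 23.9]
force: [0.3, -0.4, 0.1]
gripper_width: 85.6
gripper_force: 0.0
t: 1.98
ee_pos: [470.0, 78.4, 171.0]
eef_rot: [179.9, -0.0, 23.7]
force: [-0.1, -0.7, 0.4]
gripper_width: 85.7
gripper_force: 0.0
[470.02969193  78.41614193 171.08051414] [ 1.79924467e+02 -3.27980017e-02  2.37078975e+01] [ 12.  16. -32. 117.  11.  50. -91.] [537.23442471 107.81339411 306.17468474] [ 1.63061072e+02 -3.66300195e-02 -6.62833895e+01]
```

View pics/w1.png

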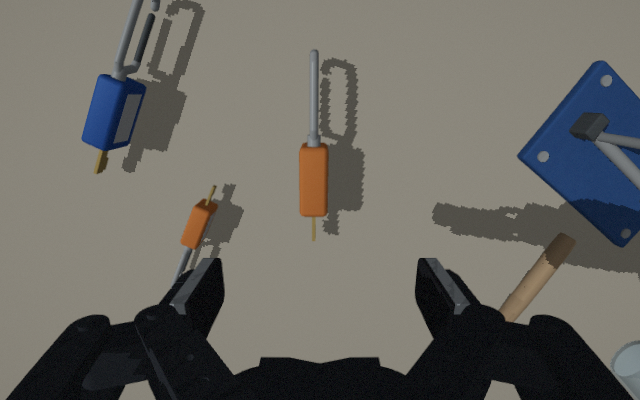

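The target fob stands at (314,180), hook up at (314,52); the smaller one is at (199,223), clear of the fingers. Measuring the fob's top face.

Run:
```python
from h import *
from plant import bot
c=dict(np.load("pics/w1.npz"));H=hsv(c)
m=(H[:,:,0]>5)&(H[:,:,0]<18)&(H[:,:,1]>150)&(H[:,:,2]>100)
s,ce,l=max(blobs(m,200),key=lambda b:b[0][4]);print(s,ce)
P,uv=pts(c,l);t=P[P[:,2]>37];print(len(P),len(t),np.percentile(P[:,2],[5,50,95]))
r=cv2.minAreaRect(t[:,:2].astype(np.float32));print(r)
k=P[:,2]>37;Q=plane(c,uv[k],40)[:,:2];print(cv2.minAreaRect(Q.astype(np.float32)))
# hook spine z 36+3.5: grey pixels ahead
f=np.array([np.cos(np.radians(24)),np.sin(np.radians(24))])
A,u2=pts(c,np.ones((400,640),bool));d=A[:,:2]-r[0];x=d@f;y=d@[-f[1],f[0]]
g=(x>40)&(x<110)&(abs(y)<15)&(A[:,2]>30);print(g.sum(),np.polyfit(x[g],y[g],1),x[g].max(),A[g,2].max())
for yaw in(23.7,24.2): print(rel(bot.observe(),[*r[0],15],yaw))
```

```text
[ 299  144   28   73 1815] [312.53168044 180.69586777]
1809 1786 [38.65919525 40.39924168 41.62980421]
((475.53369140625, 86.5071792602539), (58.02626037597656, 22.02768325805664), 23.847190856933594)
((475.81207275390625, 86.58118438720703), (57.70899963378906, 21.857250213623047), 23.73686408996582)
736 [-0.00962327 -1.04868007] 103.1214447712345 41.954227564100506
(array([ 0.001, -0.001,  0.   ]), array([ 0.0082, -0.0054,  0.1561]))
(array([ 0.001, -0.001, -0.009]), array([ 0.0082, -0.0054,  0.1561]))
```

```bash
python3 -m creep '[0,0,0,0.008,-0.005,0.04,1, 0,0,0,0.008,-0.005,0.09,1, 0,0,0,0.008,-0.005,0.105,1, 0,0,0,0.008,-0.005,0.105,1, 0,0,0,0.008,-0.005,0.105,1]'
python3 - <<'E'
from h import *
from plant import bot
s=bot.observe();print(s["ee_pos"],s["eef_rot"],rel(s,[476.3,86.4,15],23.7))
E
```

```text
t: 2.65
ee_pos: [476.5, 88.0, 67.2]
eef_rot: [179.9, -0.2, 23.8]
force: [-0.4, -0.1, -0.1]
gripper_width: 85.4
gripper_force: 0.0
[476.45981454  88.00561125  67.15753332] [179.93934847  -0.18019554  23.84205343] (array([ 0.001, -0.003,  0.002]), array([-0.001 ,  0.0013,  0.0522]))
```

```bash
python3 -m creep '[0,0,0,0,0.001,0.03,1, 0,0,0,0,0.001,0.048,1, 0,0,0,0,0.001,0.048,1, 0,0,0,0,0.001,0.048,0, 0,0,0,0,0.001,0.048,0, 0,0,0,0,0.001,0.048,0, 0,0,0,0,0.001,0.048,0, 0,0,0,0,0.001,0.048,0, 0,0,0,0,0.001,0.048,0, 0,0,0,0,0.001,0.048,0]' 100
python3 -m creep '[0,0,0,0,0,-0.05,0, 0,0,0,0,0,-0.1,0, 0,0,0,0,0,-0.15,0, 0,0,0,0,0,-0.2,0, 0,0,0,0,0,-0.245,0, 0,0,0,0,0,-0.245,0, 0,0,0,0,0,-0.245,0]'
python3 - <<'E'
from h import *
from plant import bot,cams
c=cams.capture("wrist");np.savez("pics/w2.npz",**c);cv2.imwrite("pics/w2.png",c["img"][:,:,::-1])
s=bot.observe();print(s["ee_pos"],s["eef_rot"],s["force"],s["ft_torque"])
E
```

```text
t: 3.9
ee_pos: [476.1, 87.2, 18.3]
eef_rot: [180.0, -0.1, 23.9]
force: [-0.1, -1.0, 6.6]
gripper_width: 23.0
gripper_force: 98.4
t: 4.78
ee_pos: [474.6, 86.6, 261.5]
eef_rot: [-180.0, 0.1, 23.9]
force: [-0.8, -0.7, -2.9]
gripper_width: 22.7
gripper_force: 98.2
[474.32449558  86.60044102 260.96782037] [-179.96783025    0.18013354   23.88315403] [-0.10545746  0.20102347 -1.18734443] [-0.06757143  0.0312533  -0.01586037]
```

View pics/w2.png

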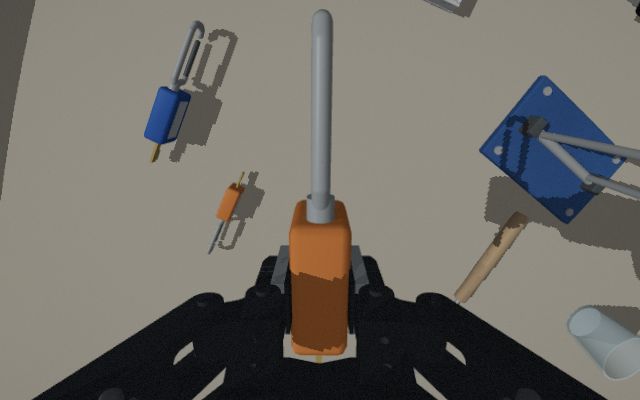

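The fob is held with its hook spine straight ahead, from (320,200) to (322,15). Now I'll measure its pose in the tool frame.

Run:
```python
from h import *
from plant import bot
c=dict(np.load("pics/w2.npz"));s=bot.observe();H=hsv(c)
T=R.from_euler('xyz',s["eef_rot"],degrees=True)
A,uv=pts(c,np.ones((400,640),bool));B=T.inv().apply(A-s["ee_pos"])
g=(B[:,0]>38)&(B[:,0]<120)&(abs(B[:,1])<10)&(B[:,2]<40)
x,y,z=B[g].T;print("spine n",g.sum(),"x max",np.percentile(x,[50,99,100]),"y",np.polyfit(x,y,1))
# top ridge: min z (z down) per x-bin
b=np.arange(45,100,5);r=[(xx+2.5,np.percentile(z[(x>=xx)&(x<xx+5)],10)) for xx in b];print(np.round(r,1).tolist());print(np.polyfit(*np.array(r[:-1]).T,1))
o=(H[:,:,0]>5)&(H[:,:,0]<18)&(H[:,:,1]>150);o=o[uv[:,1],uv[:,0]]&(abs(B[:,1])<20)&(B[:,2]<40)
q=B[o];print("block",q.min(0),q.max(0),np.median(q,0));t=q[(q[:,2]<-15)&(q[:,0]<25)];print(np.polyfit(t[:,0],t[:,2],1),t[:,0].min(),t[:,0].max())
```

```text
spine n 3880 x max [ 72.15419419 101.82223497 104.17608977] y [0.01045103 0.2103602 ]
[[47.5, -22.7], [52.5, -22.7], [57.5, -22.7], [62.5, -22.8], [67.5, -22.7], [72.5, -22.6], [77.5, -22.7], [82.5, -22.8], [87.5, -22.7], [92.5, -22.5], [97.5, -21.2]]
[ 2.46239131e-03 -2.28610298e+01]
block [-30.0002435  -12.43033299 -27.8910599 ] [29.76949738 12.40214575 11.046911  ] [  6.49226984   0.15956533 -22.55871084]
[ 3.20522037e-03 -2.26009657e+01] -30.00024349761293 24.99688929937593
```

Run:
```python
from h import *
from plant import bot
print(rel(bot.observe(),[530.6,-152.4,252],-12))
```

```text
(array([0.   , 0.003, 0.626]), array([-0.0453,  0.2413,  0.009 ]))
```

```bash
python3 -m creep '[0,0,0.15,-0.01,0.05,0,0, 0,0,0.3,-0.02,0.1,0,0, 0,0,0.45,-0.03,0.15,0,0, 0,0,0.6,-0.04,0.2,0.005,0, 0,0,0.626,-0.045,0.24,0.009,0, 0,0,0.626,-0.045,0.24,0.009,0, 0,0,0.626,-0.045,0.24,0.009,0, 0,0,0.626,-0.045,0.24,0.009,0]'
cat > bar.py <<'E'
from h import *
from plant import bot,cams
import sys
n=sys.argv[1];c=cams.capture("wrist");np.savez(f"pics/{n}.npz",**c);cv2.imwrite(f"pics/{n}.png",c["img"][:,:,::-1])
s=bot.observe();print(s["t"],s["ee_pos"].round(1),s["eef_rot"].round(2),s["force"].round(1))
T=R.from_euler('xyz',s["eef_rot"],degrees=True)
A,uv=pts(c,np.ones((400,640),bool));f=np.radians(-12);X=np.array([np.cos(f),np.sin(f)]);Y=np.array([-X[1],X[0]])
d=A[:,:2]-[604,-168];x=d@X;y=d@Y
g=(abs(x)<35)&(abs(y)<34)&(A[:,2]>174)&(A[:,2]<196)&(abs(y)>9);print("n",g.sum())
if g.sum()>20:
    Q=A[g];ya=y[g];xa=x[g]
    print("poly x(y)",np.polyfit(ya,xa,1),"top z",np.percentile(Q[:,2],[50,90,98]),"x rng",np.percentile(xa,[5,50,95]))
    px=proj(c,Q);print(px.min(0),px.max(0))
    # centre line from edges: pixel mask mid ray at z=centre
    v,u=uv[g,1],uv[g,0];zc=np.percentile(Q[:,2],95)-4
    cols=[(k,v[u==k].mean()) for k in np.unique(u) if (u==k).sum()>3]
    C=plane(c,np.array(cols),zc)[:,:2]-[604,-168];p=np.polyfit(C@Y,C@X,1);print("centre x(y)",p,"zc",zc)
    b=np.array([604,-168])+p[1]*X;print("bar mid-ish world",b)
    B=T.inv().apply(np.array([*b,zc])-s["ee_pos"]);print("bar in fob: x,z",B[0]+.3,17-B[2],"| tool",B)
E
python3 bar.py w3
```

```text
t: 5.82
ee_pos: [531.2, -148.8, 253.0]
eef_rot: [-180.0, 0.1, -11.8]
force: [-1.2, 0.3, -1.0]
gripper_width: 22.5
gripper_force: 98.3
5.875 [ 531.4 -149.   253.3] [-1.7998e+02  3.0000e-02 -1.1840e+01] [-0.3  0.1 -1.4]
n 1269
poly x(y) [-0.00316354 -1.76672848] top z [188.76513809 189.91954572 190.6134027 ] x rng [-5.68937249 -1.78800533  2.0852234 ]
[267.  94.] [383. 108.]
centre x(y) [-0.00308249 -1.75944763] zc 186.2872075969992
bar mid-ish world [ 602.27900052 -167.63419027]
bar in fob: x,z 73.58203303995501 -49.95793762194154 | tool [73.28203304  3.71042861 66.95793762]
```

View pics/w3.png

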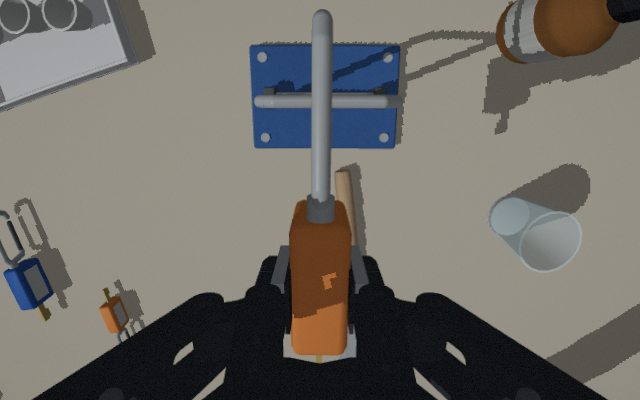

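The bar lies square across under the hook at row 101, cols 262-388. It reads as fob x 73.6, z -50, so contact should come about 53 mm down.

```bash
python3 -m creep '[0,0,0,-0.001,0.003,0.02,0, 0,0,0,-0.001,0.003,0.04,0, 0,0,0,-0.001,0.003,0.047,0, 0,0,0,-0.001,0.003,0.047,0, 0,0,0,-0.001,0.003,0.047,0, 0,0,0,-0.001,0.003,0.047,0, 0,0,0,-0.001,0.003,0.047,0]'
python3 bar.py w4
python3 -m creep '[0,0,0,0,0,0.002,0, 0,0,0,0,0,0.004,0, 0,0,0,0,0,0.006,0, 0,0,0,0,0,0.008,0, 0,0,0,0,0,0.01,0, 0,0,0,0,0,0.01,0, 0,0,0,0,0,0.01,0]'
```

```text
t: 6.75
ee_pos: [530.1, -153.4, 206.9]
eef_rot: [180.0, -0.0, -12.0]
force: [-0.7, 0.1, -1.2]
gripper_width: 22.5
gripper_force: 98.3
6.8 [ 530.1 -153.4  206.9] [ 1.7999e+02 -4.0000e-02 -1.1990e+01] [ 0.2 -0.6 -1.6]
n 2001
poly x(y) [-0.00443602 -1.67878588] top z [188.84209187 189.9148021  190.49393026] x rng [-5.26629001 -1.72938246  1.79221388]
[241.  92.] [392. 110.]
centre x(y) [-0.00395443 -1.66677694] zc 186.22730360295353
bar mid-ish world [ 602.36964614 -167.65345759]
bar in fob: x,z 73.97457214887146 -3.691603083316764 | tool [73.67457215 -1.08655006 20.69160308]
t: 7.68
ee_pos: [529.8, -153.3, 196.6]
eef_rot: [180.0, 0.0, -12.0]
force: [-0.1, 0.8, 0.8]
gripper_width: 22.6
gripper_force: 98.4
```

Contact at about 2 N, as expected. Pressing on slowly.

```bash
python3 -m creep '[0,0,0,0.001,0,0.003,0, 0,0,0,0.001,0,0.006,0, 0,0,0,0.001,0,0.008,0, 0,0,0,0.001,0,0.008,0, 0,0,0,0.001,0,0.008,0]'
python3 -m creep '[0,0,0,0,0,0.003,0, 0,0,0,0,0,0.006,0, 0,0,0,0,0,0.007,0, 0,0,0,0,0,0.007,0, 0,0,0,0,0,0.007,0]'
python3 bar.py w5
python3 - <<'E'
from plant import cams
from h import *
c=cams.capture("side");np.savez("pics/s5.npz",**c);cv2.imwrite("pics/s5.png",cv2.resize(c["img"][90:210,260:400],None,fx=5,fy=5,interpolation=cv2.INTER_CUBIC)[:,:,::-1])
E
```

```text
t: 8.3
ee_pos: [531.5, -153.7, 188.9]
eef_rot: [180.0, -0.1, -12.0]
force: [1.1, 0.4, 2.0]
gripper_width: 22.5
gripper_force: 98.6
t: 8.93
ee_pos: [530.5, -153.4, 181.4]
eef_rot: [180.0, 0.0, -12.0]
force: [-0.9, 0.0, 1.6]
gripper_width: 22.4
gripper_force: 98.7
8.975 [ 530.5 -153.4  181.4] [ 1.800e+02  5.000e-02 -1.198e+01] [-0.2 -0.1  2.7]
n 2827
poly x(y) [-3.51722832e-04 -1.61021258e+00] top z [188.81507649 189.92158829 190.53962184] x rng [-5.07470477 -1.65241185  1.89309406]
[225.  91.] [407. 112.]
centre x(y) [-3.1645671e-04 -1.6180031e+00] zc 186.24273276510237
bar mid-ish world [ 602.41735415 -167.66359824]
bar in fob: x,z 73.58275574520117 21.94279718359947 | tool [73.28275575 -1.01089481 -4.94279718]
```

View pics/s5.png

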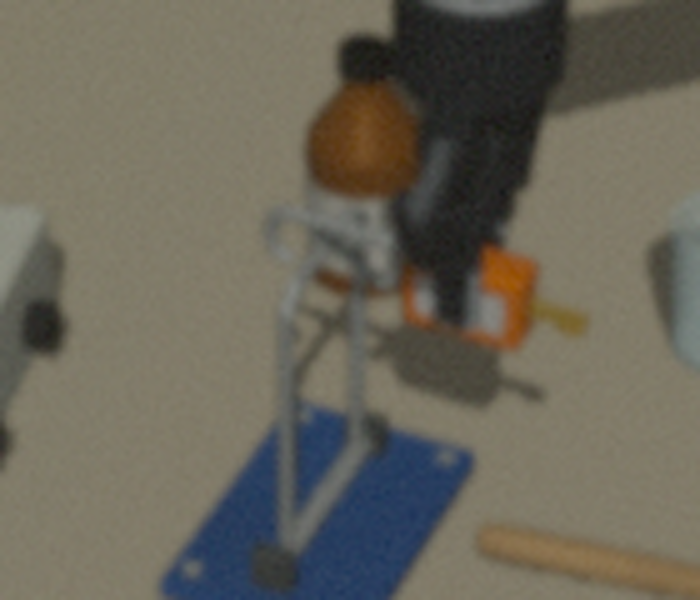

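The hook spine arches over the bar (crop (275-390, 215-245)), with the bar inside at fob z ≈ 21. Drawing back in small steps.

```bash
python3 -m creep '[0,0,0,-0.003,0,0,0, 0,0,0,-0.006,0,0,0, 0,0,0,-0.009,0,0,0, 0,0,0,-0.012,0,0,0, 0,0,0,-0.012,0,0,0, 0,0,0,-0.012,0,0,0]'
python3 bar.py w6
python3 -m creep '[0,0,0,-0.003,0,0,0, 0,0,0,-0.006,0,0,0, 0,0,0,-0.008,0,0,0, 0,0,0,-0.008,0,0,0, 0,0,0,-0.008,0,0,0]'
python3 bar.py w7
```

```text
t: 9.78
ee_pos: [517.6, -150.8, 180.6]
eef_rot: [180.0, 0.2, -12.0]
force: [-3.6, 1.3, 0.1]
gripper_width: 22.6
gripper_force: 98.7
9.825 [ 517.8 -150.8  180.7] [179.99   0.19 -11.99] [-3.7  0.7 -1. ]
n 3111
poly x(y) [-1.17542628e-03 -1.57934279e+00] top z [188.82054063 189.93181312 190.54992905] x rng [-4.99405586 -1.64607045  2.05053858]
[221.  53.] [409.  76.]
centre x(y) [-0.00208284 -1.31915619] zc 186.20552725485325
bar mid-ish world [ 602.70967053 -167.72573201]
bar in fob: x,z 86.8266096642474 22.789607367504864 | tool [86.52660966 -1.11584531 -5.78960737]
t: 10.45
ee_pos: [511.5, -149.4, 181.6]
eef_rot: [180.0, -0.0, -12.0]
force: [0.2, 0.4, -1.5]
gripper_width: 22.5
gripper_force: 98.2
10.5 [ 511.5 -149.4  181.5] [ 1.800e+02 -2.000e-02 -1.198e+01] [ 0.4 -0.  -1.1]
n 3183
poly x(y) [-0.00285841 -1.30685434] top z [188.83000235 189.95733547 190.48426071] x rng [-4.65648183 -1.39909175  2.38554418]
[221.  34.] [410.  58.]
centre x(y) [-0.00362601 -0.91726238] zc 186.22597386985083
bar mid-ish world [ 603.102782   -167.80929043]
bar in fob: x,z 93.75651918583164 21.65852257766529 | tool [93.45651919 -1.00326206 -4.65852258]
```

The drag dropped to zero as the bar passed x 91, so the gate has likely shut. Now pulling on toward the loop's stop.

```bash
python3 -m creep '[0,0,0,-0.002,0,0,0, 0,0,0,-0.004,0,0,0, 0,0,0,-0.006,0,0,0, 0,0,0,-0.006,0,0,0, 0,0,0,-0.006,0,0,0]'
python3 -m creep '[0,0,0,-0.002,0,0,0, 0,0,0,-0.003,0,0,0, 0,0,0,-0.004,0,0,0, 0,0,0,-0.004,0,0,0]'
python3 bar.py w8
```

```text
t: 11.12
ee_pos: [505.5, -148.1, 181.6]
eef_rot: [180.0, -0.0, -12.0]
force: [2.5, 0.0, -2.2]
gripper_width: 22.9
gripper_force: 98.2
t: 11.62
ee_pos: [501.3, -147.3, 181.5]
eef_rot: [180.0, 0.0, -12.0]
force: [2.7, -1.0, -2.4]
gripper_width: 22.4
gripper_force: 98.2
11.675 [ 501.4 -147.3  181.5] [ 1.800e+02  2.000e-02 -1.199e+01] [ 2.5 -1.3 -1.8]
n 3170
poly x(y) [-2.66953982e-03 -1.12534801e+01] top z [188.37765217 189.5733065  190.16650147] x rng [-14.57575171 -11.3454977   -7.57912491]
[221.  33.] [410.  56.]
centre x(y) [-3.71009257e-03 -1.08606995e+01] zc 185.85488780559297
bar mid-ish world [ 593.37663281 -165.7419336 ]
bar in fob: x,z 94.14547386826415 21.39393575837626 | tool [93.84547387 -1.06247868 -4.39393576]
```

The bar is caught in the crook and the loop follows at about 2.7 N, 10 mm so far. On in small steps to the stop.

```bash
for i in 1 2; do :; done; python3 -m creep '[0,0,0,-0.001,0,0,0, 0,0,0,-0.002,0,0,0, 0,0,0,-0.002,0,0,0]' | grep -E 'ee_pos|force: \['
python3 -m creep '[0,0,0,-0.001,0,0,0, 0,0,0,-0.002,0,0,0, 0,0,0,-0.002,0,0,0]'| grep -E 'ee_pos|force: \['
```

```text
ee_pos: [499.4, -146.9, 181.5]
force: [2.1, -0.5, -2.2]
ee_pos: [497.4, -146.4, 181.4]
force: [3.1, -0.9, -2.8]
```

```bash
python3 -m creep '[0,0,0,-0.001,0,0,0, 0,0,0,-0.0015,0,0,0, 0,0,0,-0.0015,0,0,0]' | grep -E 'ee_pos|force: \['
```

```text
ee_pos: [497.2, -146.4, 181.6]
force: [6.3, -1.7, -5.6]
```

```bash
python3 -m creep '[0,0,0,-0.001,0,0,0, 0,0,0,-0.0015,0,0,0, 0,0,0,-0.0015,0,0,0]'| grep -E 'ee_pos|force: \['
```

```text
ee_pos: [497.0, -146.3, 181.7]
force: [9.7, -1.8, -8.5]
```

Against the stop with about 10 N horizontal. Holding.

```bash
python3 -m creep '[0,0,0,0,0,0,0, 0,0,0,0,0,0,0, 0,0,0,0,0,0,0, 0,0,0,0,0,0,0]'| grep -E 'ee_pos|force: \['
```

```text
ee_pos: [497.0, -146.3, 181.7]
force: [10.6, -2.2, -7.8]
```

```bash
python3 -m creep '[0,0,0,0,0,0,0, 0,0,0,0,0,0,0, 0,0,0,0,0,0,0, 0,0,0,0,0,0,0, 0,0,0,0,0,0,0, 0,0,0,0,0,0,0]'| grep -E 't:|ee_pos|force: \['; python3 bar.py w9
```

```text
t: 14.42
ee_pos: [497.0, -146.3, 181.7]
eef_rot: [-180.0, -0.3, -12.0]
force: [10.3, -2.3, -7.8]
14.475 [ 497.  -146.3  181.7] [-179.97   -0.31  -11.98] [10.  -1.8 -8.8]
n 3126
poly x(y) [-3.02328823e-03 -1.53750715e+01] top z [187.97986748 189.12658147 189.75630772] x rng [-18.70546043 -15.48480873 -11.65981508]
[223.  32.] [409.  56.]
centre x(y) [-3.66209109e-03 -1.49763864e+01] zc 185.42437057646293
bar mid-ish world [ 589.35088355 -164.88623418]
bar in fob: x,z 94.46097633192925 20.228565840271106 | tool [94.16097633 -1.02112059 -3.22856584]
```

Held about 1.6 s at 10 N. Easing off slightly, then releasing and retreating upward.

```bash
python3 -m creep '[0,0,0,0.001,0,0.0005,0, 0,0,0,0.0015,0,0.001,0, 0,0,0,0.0015,0,0.001,0]'| grep -E 'ee_pos|force: \['
python3 -m creep '[0,0,0,0,0,0,1, 0,0,0,0,0,0,1, 0,0,0,0,0,0,1, 0,0,0,0,0,0,1, 0,0,0,0,0,0,1, 0,0,0,0,0,-0.03,1, 0,0,0,0,0,-0.08,1, 0,0,0,-0.01,0,-0.13,1, 0,0,0,-0.02,0,-0.18,1, 0,0,0,-0.02,0,-0.18,1]'
python3 -m creep '[0,0,0,0,0,0,1, 0,0,0,0,0,0,1, 0,0,0,0,0,0,1, 0,0,0,0,0,0,1, 0,0,0,0,0,0,1, 0,0,0,0,0,0,1, 0,0,0,0,0,0,1, 0,0,0,0,0,0,1]'
python3 - <<'E'
from plant import cams
from h import *
c=cams.capture("side");cv2.imwrite("pics/s9.png",cv2.resize(c["img"][90:240,240:400],None,fx=4,fy=4,interpolation=cv2.INTER_CUBIC)[:,:,::-1])
E
```

```text
ee_pos: [497.2, -146.3, 181.3]
force: [5.0, -1.8, -0.1]
t: 16.1
ee_pos: [478.1, -142.1, 365.0]
eef_rot: [179.9, -0.5, -12.0]
force: [0.1, -0.1, -0.1]
gripper_width: 85.4
gripper_force: 0.0
t: 17.1
ee_pos: [476.6, -142.0, 360.6]
eef_rot: [180.0, -0.0, -12.0]
force: [-0.4, -1.3, -0.2]
gripper_width: 85.3
gripper_force: 0.0
```

View pics/s9.png

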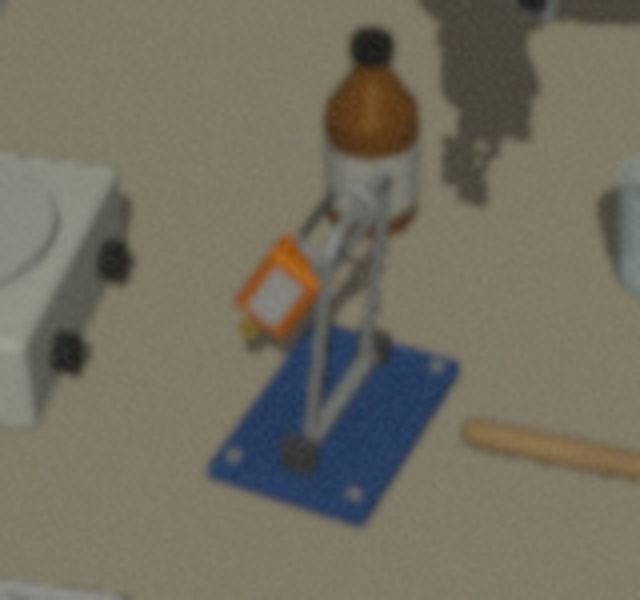

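The fob hangs from the bar and is still swinging (block at (278,290), hook around the bar at (370,190)). The gripper is clear of everything. I'll let it settle briefly, then hand in.

```bash
python3 -m creep '[0,0,0,0,0,0,1, 0,0,0,0,0,0,1, 0,0,0,0,0,0,1, 0,0,0,0,0,0,1, 0,0,0,0,0,0,1, 0,0,0,0,0,0,1, 0,0,0,0,0,0,1, 0,0,0,0,0,0,1, 0,0,0,0,0,0,1, 0,0,0,0,0,0,1]' | head -1
python3 - <<'E'
from plant import bot,cams
from h import *
c=cams.capture("side");H=hsv(c);m=(H[:,:,0]>5)&(H[:,:,0]<18)&(H[:,:,1]>170)&(H[:,:,2]>120);m[:80]=0
for s,ce,l in blobs(m,40):print(ce,np.median(pts(c,l)[0],0))
print(bot.close_job())
E
```

```text
t: 18.4
[309.72222222 157.62962963] [ 640.20470283 -165.13532774  133.29401768]
[389.22627737 314.32116788] [394.05070481 170.4162149   29.0945706 ]
the job is handed in; nothing more can be done
None
```

The orange fob is clipped on the bar and hanging there; it was pulled against the loop's stop at about 10 N horizontally (about 13 N total) for about 1.6 s, then released, and the job was handed in at about 18 s. I took the gate to be shut from the drag force dropping to zero and the pull holding, not from seeing it in a picture.

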